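# Fit a core adaptor, then find the thread of the spindle cap and hold it off

## Robot

A 6-joint arm with a two-finger parallel gripper is mounted at the origin on the work surface. World frame = base frame: x ahead of the robot, y to its left, z up, the work surface at z = 0. Lengths are in mm, angles in rad, forces in N, time in s.
With the tool pointing down it reaches from about 275 to 1000 mm from the base axis. Payload 8.4 kg.
Tool frame: the origin (TCP) lies at the very end of the fingers, on their centre line; the grasp point (between the pads) lies 19 mm behind it (r.pinch_z is the distance from the TCP to the grasp point, in mm); z points along the fingers, y is the direction in which the jaws open and shut (so a half turn about z gives the same grasp; the last joint's range is limited). The gripper opens to 85 mm and grips with 20 to 120 N. Pads are 22 mm wide; open, the fingers measure 114 mm over their backs; the gripper's body (76 mm by 85 mm) begins 54 mm behind the grasp point. The pads swing forward as they close: fully open they stand 13 mm farther back than shut.
Start: joints at [-1.265, 0.353, 1.633, -0, 1.155, -0.002], TCP at [189.35, -595.629, 231.281] pointing down, gripper open.
Joint ranges: [-2.63, 2.63], [-0.92, 2.1], [0.06, 2.66], [-1.3, 4.44], [0, 2.69], [-3.02, 3.02]. Speed limits (rad/s): [2.22, 2.22, 2.79, 3.14, 3.14, 3.14].

## Interface

Orientations are given as [roll, pitch, yaw] about the fixed x, y, z axes, in that order (R = Rz(yaw) Ry(pitch) Rx(roll)).
In Python, from rig import r, optics gives the robot as it stands.
- The arm moves only by the shell command python3 -m creep 'ROWS' [FORCE]. ROWS is JSON, a list of rows, each an object with "dp": the shift along the tool's x, y, z in mm, a list of three; "angular": the turn, a rotation vector about the tool's x, y, z in rad, a list of three; "fingers": the finger opening in mm, from 0 to 85.4. In form: [{"dp": [dx, dy, dz], "angular": [wx, wy, wz], "fingers": fingers}, ...]. A call has 1 to 5 rows; each row is the pose to reach, as a shift and turn from the pose commanded when the call began, along the tool's axes at that moment; what a row does not reach only later rows make up. A row lasts 1/12 s, in which the tool goes at most 41.7 mm and 7.16 degrees, less where a joint would pass 70% of its speed; a pose out of reach is approached as far as the arm can. A call with a gripper value outside its range is refused whole. The fingers move at their own pace and stop on an object; FORCE is the grip in N (left out, the last holds). Time passes only in rows, so rows that repeat a pose let the fingers close. It gives the time, the measured TCP pose, the force and the opening at its end, in the units of the state.
- r.sense(): the state, without advancing time (a new reading comes with each control period).
- optics.grab_frame(name): name is "scene" or "top" or "wrist"; returns the picture (384x512x3 uint8, blue, green, red); there is no depth.
- optics.camera_params(name): a dict with "fx", "fy", "cx", "cy" (pixels), "eye" and "rotation" of the camera in the world; the wrist camera has in their place "T_tool_cam" (4x4, takes a point from camera to tool coordinates, whose origin is the TCP and whose axes are the flange's). Camera axes: x right, y up, looking along -z (the intrinsics and any distortion apply to the point x, -y, -z); pixel columns grow to the right and rows downward; lengths in mm; the calibration is good to about 2 mm. A picture is of the moment at which its call begins: read the wrist's pose just before it. camera_params takes no time and is no camera call.
- r.sign_off(): hands the job in, once; it reports no verdict.
The state is a dict: "clock": time; "qpos": joint angles; "qvel": joint speeds; "joint_efforts": joint torques, N m; "eef_pos": TCP position; "tcp_rot": TCP orientation; "contact_force": force on the tool from outside, world axes, zero at the start; "wrist_torque": the same for the moment, N m; "opening": opening from 0.0 (shut) to 1.0 (fully open).
Only numpy, scipy, OpenCV 4.12 (cv2) and the standard library are available. Lean on these libraries where they do the work, as an engineer would, in place of code of your own. Each camera call takes 0.05 s, during which the arm holds its last target.

## Task

Ready the film dispenser for a roll change: first set the loose orange core adaptor fully home in the top of the new roll standing on the bench, flange up, and let go of it. Then unscrew the black cap with the red knob from the spindle that carries the bare cardboard core; one of the two spindles has a left-hand thread and nothing shows which, so try the cap a little one way and, if it stops at once, turn it the other way, then lift it off. Finish while still holding the cap up in the gripper, well clear above that spindle, and leave the full roll's cap and everything else on the bench where it is.

Things in the scene. Friction and masses are not known exactly. Their poses are not given: they have to be found in the camera images.
- adaptor: the loose core adaptor, orange plastic, 43 mm tall, standing spigot down on the bench. From its origin (centre of its underside, z up) upwards: spigot 73 mm across and 20 mm long with a 3 mm chamfered foot, flange 90 mm across and 5 mm thick (z 20 to 25 mm), round hub 48 mm across and 18 mm tall (z 25 to 43 mm; grip it here) with a 40 mm bore. 90 g
- new_roll: the new roll of pale film, standing upright and loose on the bench: 132 mm across, 100 mm tall, 1.3 kg, cardboard core with a 76 mm bore open at the top. Origin: centre of its underside, z up. Home, the adaptor's flange lies on the roll's top face, with the adaptor's origin 80 mm above the roll's origin on the same axis
- dispenser: the fixed blue base plate of the twin-spindle film dispenser, 150 mm (x) by 340 mm (y) by 12 mm, two spindles 95 mm either side of its origin along its y axis. Origin: centre of its underside. Two guide rollers 117 mm tall stand 60 mm before and behind its centre
- empty_spindle: the place on the dispenser with the bare cardboard core (88 mm across) on an aluminium turntable 120 mm across, an orange adaptor in its top; fixed. It may be at either end of the plate. Origin: on the spindle's axis, at the top of the base plate (12 mm above the bench), z up. The tight cap's underside is 132 mm above this origin; the steel spindle, 26 mm across (38 mm over its thread), ends 160 mm above it
- full_spindle: the place with the full roll (132 mm across) of film, built the same way; fixed. Its spindle's thread has the opposite hand. Leave it alone
- cap: the cap of the empty spindle, loose once unscrewed: black, flange 68 mm across and 5 mm thick at the bottom, ribbed skirt 56 mm across, closed top at z 38 mm, and on it a round red knob 30 mm across, from z 38 to 66 mm, with a white line on its top and side towards the cap's +x. Origin: centre of its underside, z up. 350 g. Its x axis starts along the dispenser's x
- cap_grip (a point): centre of the cap's red knob, 52 mm above the cap's origin, axes as the cap's
- spindle_end (a point): top end of the empty spindle, on its axis. Thread of either hand: the tightening way the cap stops dead after 4 to 8 degrees (under 0.15 rad); the loosening way it turns easily (under 0.2 N m), level for 10 degrees, rising 3 mm by 60 degrees; from 60 to 95 degrees (1.05 to 1.65 rad) it lifts straight off. Sideways play 1.5 to 2 mm
- other_cap: the same cap on the full roll's spindle, to be left alone
- bracket_a: black steel U bracket, 45 x 50 x 40 mm, a bystander
- bracket_b: black steel U bracket, 45 x 50 x 40 mm, a bystander
- tape_roll: roll of brown packing tape lying flat, 96 mm across, 48 mm tall, a bystander
- pen_box: grey pen box, 70 x 70 x 90 mm, pens up to 130 mm, a bystander
- screwdriver: screwdriver with a yellow handle lying flat, about 200 mm long, a bystander
Not all that is in view belongs to the job. What is shaped like the adaptor but blue or purple is not meant. Leave any green look-alike of the cap alone.

How it is judged (in metres and radians):
On the way, in this order (a step that is already met when the one before it is completed fails the run):
1. the adaptor is home in the new roll's core, flange up, and let go (horizontal distance between adaptor and new_roll below 0.004 m and z of adaptor in the frame of new_roll between 0.077 and 0.083 m and angle between each of adaptor, new_roll's own z axis and vertical below 0.06 rad and contact force between the fingers and adaptor below 0.1 N), for 0.2 s.
2. the cap has been turned loose on its spindle, by more than 50 degrees, not yet lifted off (angle between the x axis of cap and the x axis of dispenser, either way round above 0.87 rad and z of cap in the frame of empty_spindle below 0.15 m and horizontal distance between cap and empty_spindle below 0.006 m), for 0.05 s.
At the end, for the whole second after the job is handed in: Adaptor home in the roll, flange up (axes within 4 mm, height within 3 mm, tilt under 0.06 rad), not touched. Cap held still by the fingers (over 2 N), its underside 20 mm or more above the spindle end, within 120 mm of its axis, touching nothing else (all of step 1 and z of cap in the frame of empty_spindle above 0.18 m and horizontal distance between cap and empty_spindle below 0.12 m and contact force between the fingers and cap above 2 N and linear speed of cap below 0.02 m/s and contact force between cap and new_roll below 0.2 N and contact force between cap and adaptor below 0.2 N and contact force between cap and other_cap below 0.2 N and contact force between cap and empty_spindle below 0.2 N and contact force between cap and full_spindle below 0.2 N); the arm keeps its last pose, push and grip.
It fails at once if the full roll's cap was lifted, shifted or turned (distance of other_cap from where it was at the start of the episode above 0.012 m or angle between the x axis of other_cap and the x axis of dispenser, either way round above 0.2 rad).
It fails at once if the new roll was knocked: shifted over 40 mm or tipped (distance of new_roll from where it was at the start of the episode above 0.04 m or angle between new_roll's own z axis and vertical above 0.2 rad).
It fails at once if a bystander was shifted more than 30 mm (distance of any of bracket_a, bracket_b, tape_roll, pen_box, screwdriver from where it was at the start of the episode above 0.03 m).
It also fails if it takes over 58 s, if anything falls off the work surface, if the arm or the gripper's body presses on something with over 40 N, if the wrist force passes 120 N, or if a joint passes its speed limit or range.

## Working session

There is one attempt and no reset: what is moved stays moved. The work goes in short steps, Python scripts to look and compute and a shell command to move; the robot and the scene stay as the last step left them, time stands still between calls to the robot, and variables do not carry over. Pictures are saved under pics/ and viewed, and the job is handed in when it is done.

```bash
ls; mkdir -p pics; python3 - <<'E'
from rig import r, optics
import cv2
print(r.sense())
for n in ["scene","top","wrist"]:
    im=optics.grab_frame(n); cv2.imwrite(f"pics/{n}0.png",im); print(n,optics.camera_params(n))
E
```

```text
pics
{'clock': 0.0, 'qpos': array([-1.26541463e+00,  3.53708062e-01,  1.63419012e+00,  4.28806040e-05,
        1.15518236e+00, -2.36880261e-03]), 'qvel': array([-1.63424564e-03,  3.17808548e-03, -3.34947619e-04,  4.75682917e-05,
       -6.90749123e-04,  3.83949382e-04]), 'joint_efforts': array([-2.27359538e-03, -6.05256557e+01, -3.42067838e+01, -4.06832498e-05,
        9.52723261e-03,  8.99381007e-06]), 'eef_pos': array([ 189.20111675, -595.14205197,  230.50030787]), 'tcp_rot': array([-3.14010486e+00, -4.27287264e-05,  3.07733128e-01]), 'contact_force': array([-0.07875713,  0.62554961,  0.99281316]), 'wrist_torque': array([ 0.00955069, -0.01987999, -0.00887724]), 'opening': 1.0023977080591597}
scene {'fx': 439.2682095888522, 'fy': 439.2682095888522, 'cx': 247.63748121703622, 'cy': 191.2983710549237, 'eye': array([1411.86012372, -207.86486165, 1016.32822374]), 'rotation': array([0.80123274, 0.01332633, 1.41436068])}
top {'fx': 448.7128254694888, 'fy': 448.7128254694888, 'cx': 263.3125956128615, 'cy': 183.347476023798, 'eye': array([ 419.0299233 ,  -44.98852625, 1396.36464428]), 'rotation': array([ 0.08479693, -0.00253543, -1.57421253])}
wrist {'fx': 268.58916810626846, 'fy': 268.58916810626846, 'cx': 256.6352633635758, 'cy': 196.89505178305882, 'T_tool_cam': array([[-7.62925400e-04,  9.54254293e-01,  2.98995256e-01,
         7.56163657e+01],
       [ 9.99999681e-01,  6.56724548e-04,  4.55669228e-04,
         8.59883058e-02],
       [ 2.38466793e-04,  2.98995508e-01, -9.54254489e-01,
        -1.43491674e+02],
       [ 0.00000000e+00,  0.00000000e+00,  0.00000000e+00,
         1.00000000e+00]])}
```

View pics/scene0.png

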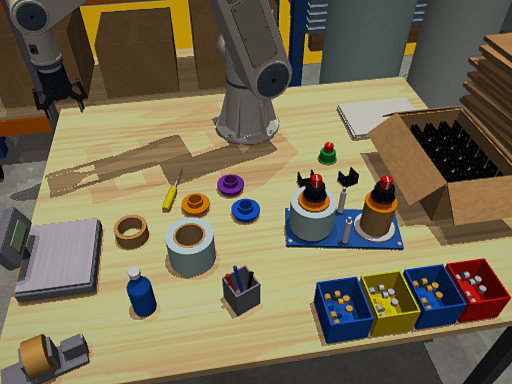

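View pics/top0.png

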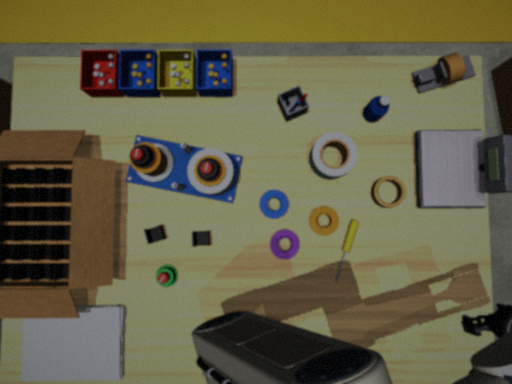

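View pics/wrist0.png

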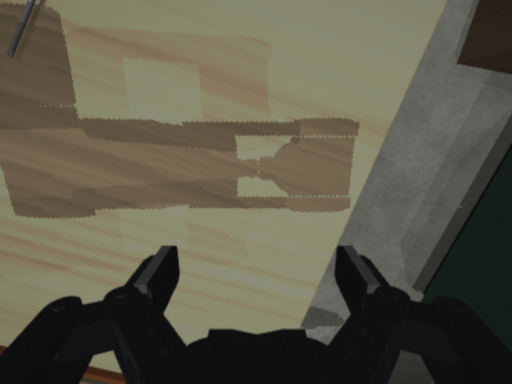

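The top view shows the orange adaptor at about (323,220), the new roll at (334,154), the bare core on the left end of the plate near (147,157), and the full roll at (210,168). Next I measure them.

```bash
cat > h.py <<'E'
import numpy as np, cv2
from scipy.spatial.transform import Rotation as R
from rig import r, optics
def cam(n,st=None):
    p=optics.camera_params(n); K=(p['fx'],p['fy'],p['cx'],p['cy'])
    if n!='wrist': return K,np.array(p['eye']),R.from_euler('xyz',p['rotation']).as_matrix()
    Tc=np.array(p['T_tool_cam']); Rt=R.from_euler('xyz',st['tcp_rot']).as_matrix()
    return K,Rt@Tc[:3,3]+np.array(st['eef_pos']),Rt@Tc[:3,:3]
def ray(c,uv):
    K,e,M=c; u,v=uv
    return e,M@np.array([(u-K[2])/K[0],-(v-K[3])/K[1],-1.])
def onz(c,uv,z):
    e,d=ray(c,uv); return e+d*(z-e[2])/d[2]
def proj(c,P):
    K,e,M=c; q=M.T@(np.array(P)-e); return np.array([K[2]+K[0]*q[0]/-q[2],K[3]-K[1]*q[1]/-q[2]])
def circ(c,cnt,z):
    P=np.array([onz(c,p,z)[:2] for p in cnt.reshape(-1,2).astype(float)])
    from scipy.optimize import least_squares
    f=lambda q:np.hypot(P[:,0]-q[0],P[:,1]-q[1])-q[2]
    s=least_squares(f,[*P.mean(0),40],loss='soft_l1',f_scale=1.5); return s.x, np.sqrt(np.mean(s.fun**2))
E
python3 - <<'E'
from h import *
for n in ['top','scene']:
    im=cv2.imread(f'pics/{n}0.png'); hsv=cv2.cvtColor(im,cv2.COLOR_BGR2HSV); c=cam(n)
    M={'orange':cv2.inRange(hsv,(9,150,100),(22,255,255)),'red':cv2.inRange(hsv,(0,150,90),(6,255,255))|cv2.inRange(hsv,(172,150,90),(180,255,255)),
       'blue':cv2.inRange(hsv,(100,140,60),(125,255,255)),'pale':cv2.inRange(hsv,(70,8,120),(115,90,255))}
    for k,m in M.items():
        cs,h=cv2.findContours(m,cv2.RETR_CCOMP,cv2.CHAIN_APPROX_NONE)
        for i,q in enumerate(cs):
            a=cv2.contourArea(q)
            if a<60: continue
            u=q.reshape(-1,2).mean(0); x,y,w,hh=cv2.boundingRect(q)
            zs={'orange':(25,),'red':(210,),'blue':(12,),'pale':(100,)}[k]
            for z in zs:
                s,e=circ(c,q,z); print(n,k,'hole' if h[0][i][3]>=0 else 'out',u.round(1),(w,hh),int(a),'z',z,s.round(1),'rms',e.round(1))
E
```

```text
top orange out [323.7 220.3] (29, 28) 596 z 25 [ 422.  -232.3   41.9] rms 0.8
top orange hole [324.3 220.2] (16, 15) 163 z 25 [ 422.4 -234.6   22. ] rms 1.0
top orange out [209.7 170.3] (30, 30) 639 z 25 [576.6 115.9  44. ] rms 0.9
top orange hole [208.8 169.3] (27, 26) 513 z 25 [579.4 118.4  39.5] rms 0.9
top orange out [147.4 159.3] (30, 30) 136 z 25 [618.2 317.3  43.3] rms 4.0
top orange out [455.6  64.8] (17, 20) 200 z 25 [ 908.5 -653.7   26.1] rms 3.9
top red out [104.4  76.5] (24, 28) 311 z 210 [811.2 383.8  31.2] rms 11.0
top blue out [273.6 203.6] (28, 28) 560 z 12 [473.7 -80.7  41.2] rms 0.9
top blue hole [273.7 203.7] (16, 16) 174 z 12 [473.7 -80.8  23.1] rms 0.8
top blue out [235.4 162.3] (12, 18) 63 z 12 [592.3  63.1  33.8] rms 6.0
top blue out [180.7 173.6] (110, 64) 1191 z 12 [614.8 144.5 126.1] rms 48.2
top blue out [377.7 106.6] (18, 18) 139 z 12 [ 779.4 -411.1   25.5] rms 7.6
top blue out [213.4  69.2] (36, 40) 1328 z 12 [899.7 107.6  66. ] rms 7.5
top blue hole [212.1  70.6] (14, 17) 126 z 12 [891.9 110.6  20.3] rms 6.9
top blue hole [209.8  63.7] (33, 38) 474 z 12 
[... 2036 characters left out ...]
 blue hole [439.7 287.4] (45, 42) 798 z 12 [839.3 396.2  47.1] rms 11.2
scene blue out [342.5 232.9] (118, 40) 1488 z 12 [475.2 213.6 191.2] rms 52.4
scene blue hole [346.4 230.3] (14, 31) 213 z 12 [678.4 367.3 187.4] rms 11.4
scene blue out [245.4 209.7] (28, 23) 472 z 12 [465.7 -80.   45.9] rms 2.6
scene blue out [295.6  73.4] (11, 25) 88 z 12 [-424.6 -107.   396.4] rms 12.5
scene blue out [298.3  37.7] (14, 56) 381 z 12 [ 56522.2 268643.6 274303.4] rms 21.6
scene pale out [188.7 235.7] (48, 38) 1326 z 100 [ 617.4 -257.2   64. ] rms 1.0
scene pale hole [188.8 234.9] (35, 27) 690 z 100 [ 616.  -257.1   46.3] rms 0.9
scene pale out [313.1 204.2] (46, 33) 415 z 100 [549.  110.1  63.3] rms 9.5
```

```bash
python3 -m creep '[{"dp":[30,-25,7],"angular":[0,0,0],"fingers":85},{"dp":[60,-50,14],"angular":[0,0,0],"fingers":85},{"dp":[90,-75,21],"angular":[0,0,0],"fingers":85},{"dp":[120,-100,28],"angular":[0,0,0],"fingers":85},{"dp":[150,-125,36],"angular":[0,0,0],"fingers":85}]' 40
python3 -m creep '[{"dp":[30,-25,7],"angular":[0,0,0],"fingers":85},{"dp":[60,-50,14],"angular":[0,0,0],"fingers":85},{"dp":[90,-75,21],"angular":[0,0,0],"fingers":85},{"dp":[120,-100,28],"angular":[0,0,0],"fingers":85},{"dp":[150,-125,36],"angular":[0,0,0],"fingers":85}]'
python3 -m creep '[{"dp":[32,-24,8],"angular":[0,0,0],"fingers":65},{"dp":[32,-24,8],"angular":[0,0,0],"fingers":65},{"dp":[32,-24,8],"angular":[0,0,0],"fingers":65}]'
python3 - <<'E'
from h import *
s=r.sense(); im=optics.grab_frame('wrist'); cv2.imwrite('pics/w1.png',im); print(s['eef_pos'],s['tcp_rot'],s['qpos'],s['opening'])
np.save('w1.npy',np.array([s['eef_pos'],s['tcp_rot']]))
hsv=cv2.cvtColor(im,cv2.COLOR_BGR2HSV); m=cv2.inRange(hsv,(9,150,60),(22,255,255)); c=cam('wrist',s)
cs,h=cv2.findContours(m,cv2.RETR_CCOMP,cv2.CHAIN_APPROX_NONE)
for i,q in enumerate(cs):
    if cv2.contourArea(q)<300: continue
    print(h[0][i][3]>=0,cv2.boundingRect(q),[(z,circ(c,q,z)) for z in (25,43)])
E
```

```text
clock: 0.57
eef_pos: [294.9, -429.5, 195.0]
tcp_rot: [3.142, -0.0, 0.307]
contact_force: [-0.0, -0.2, 0.0]
opening: 1.001
clock: 0.98
eef_pos: [400.2, -264.9, 159.1]
tcp_rot: [3.141, -0.0, 0.308]
contact_force: [0.9, -0.2, 0.4]
opening: 0.993
clock: 1.23
eef_pos: [423.4, -232.0, 150.8]
tcp_rot: [-3.141, 0.001, 0.312]
contact_force: [-1.2, 0.4, -0.3]
opening: 0.764
[ 423.36680074 -232.02615928  150.78351106] [-3.14076969e+00  7.71972147e-04  3.12029268e-01] [-5.04452548e-01  2.34950591e-01  2.00642035e+00  1.26220223e-06
  9.01350076e-01  7.54314045e-01] 0.7641385157263135
False (215, 148, 85, 82) [(25, (array([ 421.03881437, -233.88185277,   43.14118227]), np.float64(1.474922868869907))), (43, (array([ 426.00524145, -232.23195493,   40.24707333]), np.float64(1.3723527394343782)))]
True (239, 175, 38, 29) [(25, (array([ 423.59872921, -232.35552465,   16.48089628]), np.float64(1.5195561360712722))), (43, (array([ 428.40403864, -230.79175401,   15.38774821]), np.float64(1.4171681756303853)))]
```

View pics/w1.png

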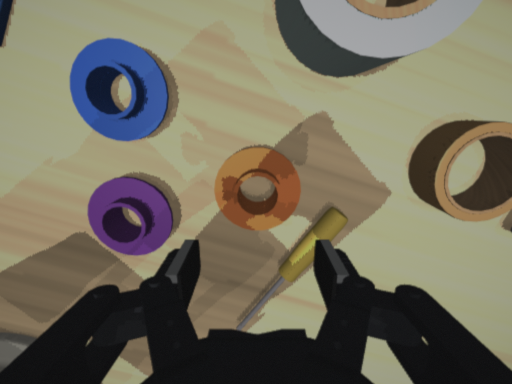

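```bash
python3 -m creep '[{"dp":[-2,0.4,40],"angular":[0,0,0],"fingers":62},{"dp":[-2,0.4,80],"angular":[0,0,0],"fingers":62},{"dp":[-2,0.4,108],"angular":[0,0,0],"fingers":62},{"dp":[-2,0.4,113],"angular":[0,0,0],"fingers":62},{"dp":[-2,0.4,113],"angular":[0,0,0],"fingers":62}]'
python3 - <<'E'
from h import *
s=r.sense(); im=optics.grab_frame('wrist'); cv2.imwrite('pics/w2.png',im); print(s['eef_pos'],s['tcp_rot'],s['opening'],s['contact_force'])
E
```

```text
clock: 1.7
eef_pos: [419.2, -235.4, 37.1]
tcp_rot: [-3.139, 0.003, 0.306]
contact_force: [0.3, -1.3, 0.3]
opening: 0.731
[ 419.21363509 -235.37173102   37.13623671] [-3.13891871e+00  2.64883469e-03  3.05962830e-01] 0.7314850032892459 [ 0.34255651 -1.2742119   0.30738066]
```

View pics/w2.png

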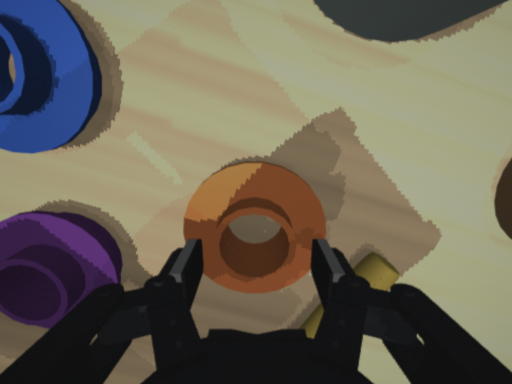

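```bash
python3 - <<'E'
from h import *
s=r.sense(); im=cv2.imread('pics/w2.png'); print(s['eef_pos'],s['qpos'])
hsv=cv2.cvtColor(im,cv2.COLOR_BGR2HSV); m=cv2.inRange(hsv,(6,120,40),(22,255,255)); c=cam('wrist',s)
cs,h=cv2.findContours(m,cv2.RETR_CCOMP,cv2.CHAIN_APPROX_NONE)
for i,q in enumerate(cs):
    if cv2.contourArea(q)<800: continue
    q2=q[(q[:,0,0]>205)&(q[:,0,0]<305)] if h[0][i][3]<0 else q
    print(h[0][i][3]>=0,cv2.boundingRect(q),[(z,circ(c,q2,z)) for z in (25,)])
E
python3 -m creep '[{"dp":[0,0,3],"angular":[0,0,0],"fingers":62},{"dp":[0,0,3],"angular":[0,0,0],"fingers":62}]'

```

```text
[ 420.48028483 -235.85398673   38.57986542] [-5.14221017e-01  4.22793019e-01  2.07632873e+00 -1.76892865e-04
  6.43417565e-01  7.50493333e-01]
False (184, 162, 142, 131) [(25, (array([ 422.57469984, -233.62213629,   45.36471337]), np.float64(0.22144829416274178)))]
True (228, 213, 54, 32) [(25, (array([ 425.15912717, -232.66060779,   12.55012087]), np.float64(2.1615912294266257)))]
clock: 1.92
eef_pos: [421.9, -235.9, 36.7]
tcp_rot: [3.14, -0.002, 0.307]
contact_force: [0.4, 0.1, 0.2]
opening: 0.727
```

```bash
python3 -m creep '[{"dp":[1.8,-1.6,3],"angular":[0,0,0],"fingers":60},{"dp":[1.8,-1.6,6],"angular":[0,0,0],"fingers":60},{"dp":[1.8,-1.6,6],"angular":[0,0,0],"fingers":60}]'
python3 -m creep '[{"dp":[0,0,3],"angular":[0,0,0],"fingers":60},{"dp":[0,0,3],"angular":[0,0,0],"fingers":60}]'
python3 - <<'E'
from h import *
s=r.sense(); im=optics.grab_frame('wrist'); cv2.imwrite('pics/w3.png',im); print(s['eef_pos'],s['tcp_rot'],s['opening'],s['contact_force'])
E
```

```text
clock: 2.17
eef_pos: [422.4, -232.8, 29.4]
tcp_rot: [3.141, -0.0, 0.308]
contact_force: [-0.9, 0.8, -0.0]
opening: 0.703
clock: 2.33
eef_pos: [422.1, -232.7, 26.0]
tcp_rot: [-3.141, 0.0, 0.308]
contact_force: [-1.0, 0.0, -0.8]
opening: 0.706
[ 422.09344136 -232.67724997   26.02946455] [-3.14142288e+00  1.90395486e-04  3.08072811e-01] 0.7058367636499252 [-0.95334306  0.03595728 -0.78728635]
```

View pics/w3.png

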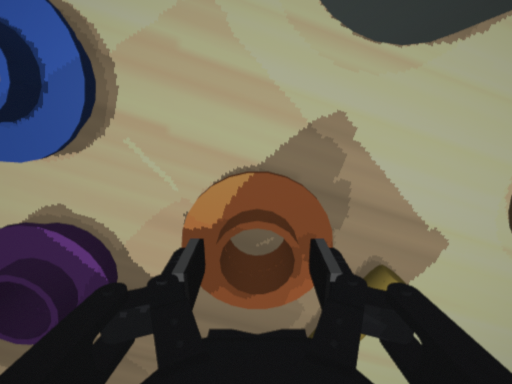

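```bash
python3 -m creep '[{"dp":[0,0,2],"angular":[0,0,0],"fingers":55},{"dp":[0,0,2],"angular":[0,0,0],"fingers":40},{"dp":[0,0,2],"angular":[0,0,0],"fingers":40},{"dp":[0,0,2],"angular":[0,0,0],"fingers":40},{"dp":[0,0,2],"angular":[0,0,0],"fingers":40}]' 45

```

```text
clock: 2.8
eef_pos: [422.1, -232.8, 24.4]
tcp_rot: [-3.141, 0.0, 0.308]
contact_force: [-1.5, 0.7, 4.8]
opening: 0.543
```

```bash
python3 -m creep '[{"dp":[0,0,-30],"angular":[0,0,0],"fingers":40},{"dp":[0,0,-70],"angular":[0,0,0],"fingers":40},{"dp":[0,0,-110],"angular":[0,0,0],"fingers":40},{"dp":[0,0,-140],"angular":[0,0,0],"fingers":40},{"dp":[20,20,-150],"angular":[0,0,0],"fingers":40}]'
python3 -m creep '[{"dp":[20,20,0],"angular":[0,0,0],"fingers":40},{"dp":[45,45,0],"angular":[0,0,0],"fingers":40},{"dp":[60,62,0],"angular":[0,0,0],"fingers":40},{"dp":[60,62,0],"angular":[0,0,0],"fingers":40},{"dp":[60,62,0],"angular":[0,0,0],"fingers":40}]'
python3 - <<'E'
from h import *
s=r.sense(); im=optics.grab_frame('wrist'); cv2.imwrite('pics/w4.png',im); print(s['eef_pos'],s['tcp_rot'],s['opening'],s['contact_force'])
np.save('w4.npy',np.array([s['eef_pos'],s['tcp_rot']]))
E
```

```text
clock: 3.22
eef_pos: [445.5, -244.9, 178.4]
tcp_rot: [3.14, -0.001, 0.308]
contact_force: [0.3, -1.1, -2.0]
opening: 0.544
clock: 3.63
eef_pos: [523.4, -286.9, 173.5]
tcp_rot: [-3.141, 0.001, 0.308]
contact_force: [-1.0, 0.0, -1.3]
opening: 0.539
[ 523.40748597 -286.85329345  173.45661993] [-3.14076829e+00  7.72624031e-04  3.07751758e-01] 0.539151521986211 [-0.99503149  0.01240601 -1.2563952 ]
```

View pics/w4.png

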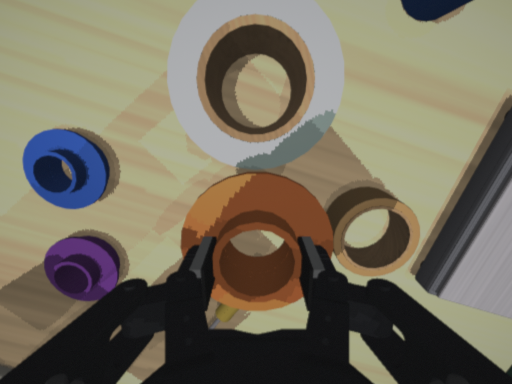

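```bash
python3 - <<'E'
from h import *
im=cv2.imread('pics/w4.png'); a=np.load('w4.npy'); s={'eef_pos':a[0],'tcp_rot':a[1]}; c=cam('wrist',s)
hsv=cv2.cvtColor(im,cv2.COLOR_BGR2HSV)
for p in [(256,20),(210,50),(200,90),(310,90),(260,60),(260,137),(180,60)]: print(p,hsv[p[1],p[0]])
# not-pale region within roll -> core ring outer
pale=((hsv[...,1]<60)&(hsv[...,2]>90)).astype(np.uint8)*255
cs,h=cv2.findContours(pale,cv2.RETR_CCOMP,cv2.CHAIN_APPROX_NONE)
for i,q in enumerate(cs):
    if cv2.contourArea(q)<3000: continue
    x,y,w,hh=cv2.boundingRect(q)
    if y>150: continue
    print('pale',h[0][i][3]>=0,(x,y,w,hh),circ(c,q,100))
card=cv2.inRange(hsv,(8,70,135),(20,200,255)); cs,h=cv2.findContours(card,cv2.RETR_CCOMP,cv2.CHAIN_APPROX_NONE)
for i,q in enumerate(cs):
    if cv2.contourArea(q)<1500: continue
    print('card',h[0][i][3]>=0,cv2.boundingRect(q),circ(c,q,100))
o=cv2.inRange(hsv,(6,120,40),(22,255,255)); cs,h=cv2.findContours(o[160:],cv2.RETR_EXTERNAL,cv2.CHAIN_APPROX_NONE,offset=(0,160))
for q in cs:
    if cv2.contourArea(q)<3000: continue
    print(cv2.boundingRect(q)); 
    p=q[:,0]; 
    q2=q[((p[:,1]<240))&(p[:,0]>184)&(p[:,0]<330)] 
    for z in (174,): 
        v,e=circ(c,q2,z); d=R.from_euler('xyz',a[1]).as_matrix().T@np.array([v[0]-a[0][0],v[1]-a[0][1],0]); print(z,v,e,'tool',d)
E
```

```text
(256, 20) [ 18  97 165]
(210, 50) [ 16 103 153]
(200, 90) [ 16 102 150]
(310, 90) [ 16 100 168]
(260, 60) [ 28  61 171]
(260, 137) [ 16 101 156]
(180, 60) [105   6 175]
pale False (0, 0, 512, 372) (array([ 479.0183877 , -293.80332336,  188.42930726]), np.float64(47.57692851394694))
pale True (196, 13, 120, 130) (array([ 615.93244124, -256.3998491 ,   44.07306042]), np.float64(0.22660967262769657))
card False (152, 174, 104, 64) (array([ 509.66531763, -240.5582078 ,   27.32885553]), np.float64(10.561700859808521))
card False (282, 132, 103, 75) (array([ 570.7328268 , -333.41713191,   23.53941175]), np.float64(8.516523522805633))
card False (197, 15, 118, 127) (array([ 615.9959904 , -256.39034097,   43.28132637]), np.float64(0.2174944831421738))
card True (203, 23, 105, 113) (array([ 615.79997924, -256.26693123,   38.54878419]), np.float64(0.21265610838006674))
(181, 172, 160, 142)
174 [ 535.0847612  -283.13234086   34.13820448] 3.938838431195788 tool [ 1.22557773e+01 -8.89617305e-03 -9.46177947e-03]
```

```bash
python3 - <<'E'
from h import *
im=cv2.imread('pics/w4.png'); a=np.load('w4.npy'); s={'eef_pos':a[0],'tcp_rot':a[1]}; c=cam('wrist',s)
hsv=cv2.cvtColor(im,cv2.COLOR_BGR2HSV)
print(hsv[190,220],hsv[200,300],hsv[160,210])
o=cv2.inRange(hsv,(6,185,40),(22,255,255)); cs,h=cv2.findContours(o,cv2.RETR_EXTERNAL,cv2.CHAIN_APPROX_NONE)
for q in cs:
    if cv2.contourArea(q)<2000: continue
    print(cv2.boundingRect(q)); p=q[:,0]
    q2=q[(p[:,1]<228)]
    for z in (172,174,176): 
        v,e=circ(c,q2,z); d=R.from_euler('xyz',a[1]).as_matrix().T@np.array([v[0]-a[0][0],v[1]-a[0][1],0]); print(z,v,e,'tool',d)
E
```

```text
[ 16 155 169] [ 11 173 124] [ 32  54 176]
```

```bash
python3 - <<'E'
from h import *
im=cv2.imread('pics/w4.png'); a=np.load('w4.npy'); s={'eef_pos':a[0],'tcp_rot':a[1]}; c=cam('wrist',s)
hsv=cv2.cvtColor(im,cv2.COLOR_BGR2HSV)
o=cv2.inRange(hsv,(6,125,60),(19,255,255)); o[:165]=0; cs,h=cv2.findContours(o,cv2.RETR_EXTERNAL,cv2.CHAIN_APPROX_NONE)
for q in cs:
    if cv2.contourArea(q)<1000: continue
    print(cv2.boundingRect(q)); p=q[:,0]
    q2=q[(p[:,1]<232)]; b=im.copy(); cv2.drawContours(b,[q2],-1,(0,255,0),1); cv2.imwrite('pics/c4.png',b)
    for z in (172,174,176): 
        v,e=circ(c,q2,z); d=R.from_euler('xyz',a[1]).as_matrix().T@np.array([v[0]-a[0][0],v[1]-a[0][1],0]); print(z,v,e,'tool',d)
E
```

```text
(181, 172, 153, 139)
172 [ 522.6720903  -287.26533095   45.1300723 ] 0.3000868135383342 tool [-8.25657405e-01  1.69915520e-01  4.97851138e-04]
174 [ 523.67919198 -286.94570228   44.50717846] 0.29594442048290476 tool [ 0.2309482   0.1703713  -0.00031888]
176 [ 524.68629657 -286.62607318   43.88428238] 0.2918020318630448 tool [ 1.28755670e+00  1.70827540e-01 -1.13562158e-03]
```

View pics/c4.png

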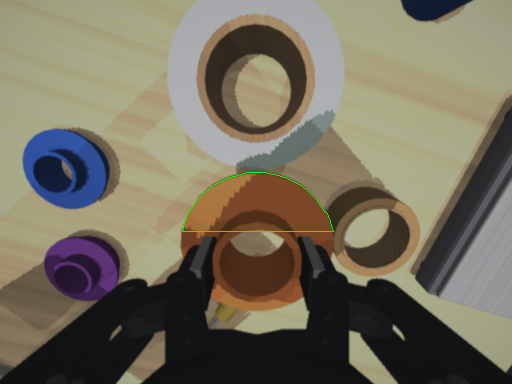

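```bash
python3 -m creep '[{"dp":[33,-0.4,0],"angular":[0,0,0],"fingers":40},{"dp":[66,-0.8,0],"angular":[0,0,0],"fingers":40},{"dp":[97.6,-1.2,15],"angular":[0,0,0],"fingers":40},{"dp":[97.6,-1.2,40],"angular":[0,0,0],"fingers":40},{"dp":[97.6,-1.2,40],"angular":[0,0,0],"fingers":40}]'
python3 -m creep '[{"dp":[0,0,0],"angular":[0,0,0],"fingers":40}]'
python3 - <<'E'
from h import *
s=r.sense(); print(s['eef_pos'],s['tcp_rot'])
im=optics.grab_frame('wrist'); cv2.imwrite('pics/w5.png',im)
E
```

```text
clock: 4.1
eef_pos: [613.4, -253.7, 129.8]
tcp_rot: [-3.137, 0.005, 0.31]
contact_force: [-1.9, 1.1, -2.3]
opening: 0.542
clock: 4.18
eef_pos: [613.5, -254.9, 132.7]
tcp_rot: [-3.138, 0.004, 0.308]
contact_force: [0.3, 0.2, 0.4]
opening: 0.54
[ 613.48488653 -254.88450046  132.74244983] [-3.13844503  0.00396155  0.3083698 ]
```

View pics/w5.png

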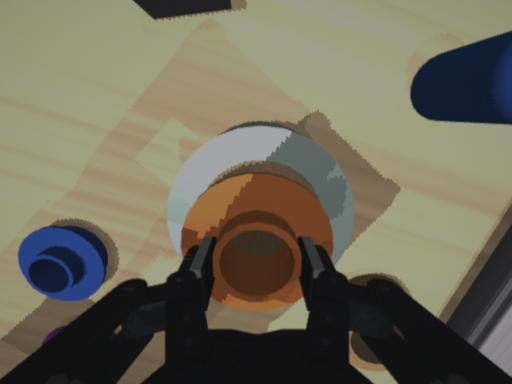

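```bash
python3 -m creep '[{"dp":[0,0,4],"angular":[0,0,0],"fingers":40},{"dp":[0,0,4],"angular":[0,0,0],"fingers":40},{"dp":[0,0,4],"angular":[0,0,0],"fingers":40}]'
python3 - <<'E'
from h import *
s=r.sense(); print(s['eef_pos'],s['tcp_rot'])
E
```

```text
clock: 4.48
eef_pos: [615.7, -256.5, 131.3]
tcp_rot: [3.141, -0.001, 0.307]
contact_force: [0.8, 1.1, -0.5]
opening: 0.542
[ 615.67577262 -256.49221669  131.25319939] [ 3.14093817e+00 -7.54360989e-04  3.07100635e-01]
```

Position is on target. I lower into the bore in small steps and watch the force.

```bash
python3 -m creep '[{"dp":[0,0,3],"angular":[0,0,0],"fingers":40},{"dp":[0,0,6],"angular":[0,0,0],"fingers":40},{"dp":[0,0,9],"angular":[0,0,0],"fingers":40},{"dp":[0,0,9],"angular":[0,0,0],"fingers":40}]'
python3 -m creep '[{"dp":[0,0,3],"angular":[0,0,0],"fingers":40},{"dp":[0,0,6],"angular":[0,0,0],"fingers":40},{"dp":[0,0,8],"angular":[0,0,0],"fingers":40},{"dp":[0,0,8],"angular":[0,0,0],"fingers":40}]'
```

```text
clock: 4.82
eef_pos: [615.4, -255.9, 120.5]
tcp_rot: [-3.141, 0.001, 0.308]
contact_force: [-0.5, -0.5, -1.1]
opening: 0.543
clock: 5.15
eef_pos: [615.6, -255.9, 112.6]
tcp_rot: [-3.141, 0.001, 0.308]
contact_force: [-1.1, 0.2, -0.4]
opening: 0.544
```

```bash
python3 -m creep '[{"dp":[0,0,3],"angular":[0,0,0],"fingers":40},{"dp":[0,0,6],"angular":[0,0,0],"fingers":40},{"dp":[0,0,7],"angular":[0,0,0],"fingers":40},{"dp":[0,0,7],"angular":[0,0,0],"fingers":40}]'
python3 -m creep '[{"dp":[0,0,1.5],"angular":[0,0,0],"fingers":40},{"dp":[0,0,1.5],"angular":[0,0,0],"fingers":40}]'
```

```text
clock: 5.48
eef_pos: [615.7, -255.9, 105.8]
tcp_rot: [-3.141, 0.001, 0.308]
contact_force: [-0.2, -0.1, -0.4]
opening: 0.544
clock: 5.65
eef_pos: [615.9, -256.0, 104.6]
tcp_rot: [-3.141, 0.0, 0.308]
contact_force: [0.6, 1.0, -0.0]
opening: 0.543
```

```bash
python3 -m creep '[{"dp":[0,0,1],"angular":[0,0,0],"fingers":40},{"dp":[0,0,1.5],"angular":[0,0,0],"fingers":40},{"dp":[0,0,1.5],"angular":[0,0,0],"fingers":40}]'

```

```text
clock: 5.9
eef_pos: [616.0, -256.1, 104.4]
tcp_rot: [3.141, -0.0, 0.308]
contact_force: [-3.4, 1.9, 7.5]
opening: 0.542
```

It seated at 104.4 mm with 7.5 N, as predicted. Release, rise and look.

```bash
python3 -m creep '[{"dp":[0,0,0],"angular":[0,0,0],"fingers":62},{"dp":[0,0,0],"angular":[0,0,0],"fingers":62},{"dp":[0,0,0],"angular":[0,0,0],"fingers":62},{"dp":[0,0,-15],"angular":[0,0,0],"fingers":62},{"dp":[0,0,-40],"angular":[0,0,0],"fingers":62}]'
python3 -m creep '[{"dp":[0,0,-40],"angular":[0,0,0],"fingers":62},{"dp":[0,0,-80],"angular":[0,0,0],"fingers":62},{"dp":[0,0,-100],"angular":[0,0,0],"fingers":62},{"dp":[0,0,-100],"angular":[0,0,0],"fingers":62},{"dp":[0,0,-100],"angular":[0,0,0],"fingers":62}]'
python3 - <<'E'
from h import *
s=r.sense(); im=optics.grab_frame('wrist'); cv2.imwrite('pics/w6.png',im); print(s['eef_pos'],s['tcp_rot'],s['qpos'])
np.save('w6.npy',np.array([s['eef_pos'],s['tcp_rot']])); c=cam('wrist',s)
hsv=cv2.cvtColor(im,cv2.COLOR_BGR2HSV)
o=cv2.inRange(hsv,(6,125,60),(19,255,255)); cs,h=cv2.findContours(o,cv2.RETR_EXTERNAL,cv2.CHAIN_APPROX_NONE)
for q in cs:
    if cv2.contourArea(q)>1500: print(cv2.boundingRect(q),circ(c,q,105))
pale=((hsv[...,1]<60)&(hsv[...,2]>90)).astype(np.uint8)*255
im2=optics.grab_frame('top'); cv2.imwrite('pics/top1.png',im2)
im2=optics.grab_frame('scene'); cv2.imwrite('pics/scene1.png',im2)
E
```

```text
clock: 6.32
eef_pos: [614.1, -255.3, 140.8]
tcp_rot: [-3.138, 0.004, 0.308]
contact_force: [-1.3, 0.0, 0.7]
opening: 0.722
clock: 6.73
eef_pos: [616.6, -256.4, 244.8]
tcp_rot: [3.14, -0.002, 0.308]
contact_force: [-0.3, 0.5, -1.1]
opening: 0.726
[ 616.60395258 -256.36201422  244.7789835 ] [ 3.13965802e+00 -2.27548624e-03  3.07751461e-01] [-3.96267495e-01  4.06238203e-01  1.52344519e+00 -1.90003724e-06
  1.20892252e+00  8.66780241e-01]
(216, 146, 81, 78) (array([ 615.860142  , -256.27714773,   43.83121537]), np.float64(0.35461006861636024))
```

View pics/w6.png

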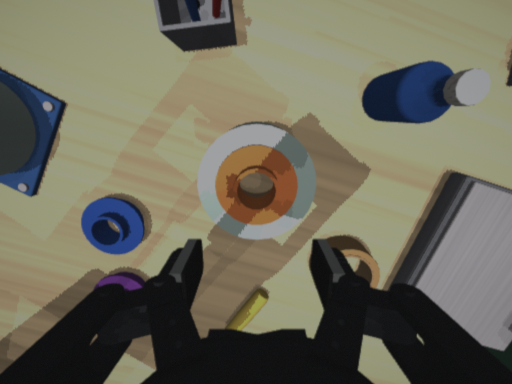

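View pics/scene1.png

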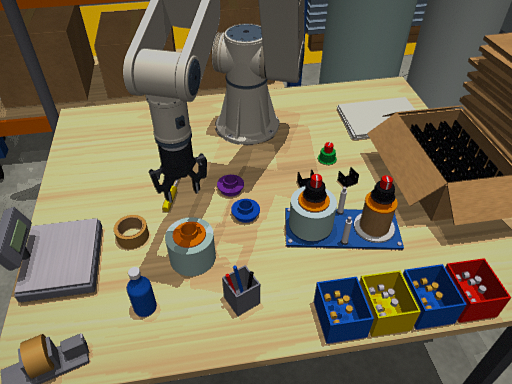

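```bash
python3 - <<'E'
from h import *
R_={}
for n in ['top','scene']:
    im=cv2.imread(f'pics/{n}1.png'); hsv=cv2.cvtColor(im,cv2.COLOR_BGR2HSV); c=cam(n)
    m=cv2.inRange(hsv,(0,140,60),(8,255,255))|cv2.inRange(hsv,(170,140,60),(180,255,255))
    cs,h=cv2.findContours(m,cv2.RETR_EXTERNAL,cv2.CHAIN_APPROX_NONE)
    for q in cs:
        if cv2.contourArea(q)<15: continue
        x,y,w,hh=cv2.boundingRect(q)
        print(n,(x,y,w,hh),cv2.contourArea(q),'z210',onz(c,(x+w/2-.5,y+hh/2-.5),210).round(1), circ(c,q,210)[0].round(1))
    b=im[120:260,100:260] if n=='top' else im[150:270,270:430]
    cv2.imwrite(f'pics/{n}1z.png',cv2.resize(b,None,fx=4,fy=4,interpolation=cv2.INTER_CUBIC))
E
```

```text
top (158, 273, 10, 10) 34.5 z210 [274.5 215.2 210. ] [274.8 215.   10.6]
top (200, 162, 13, 12) 57.5 z210 [562.7 104.  210. ] [562.6 103.9  13.6]
top (131, 148, 12, 12) 62.0 z210 [600.8 289.5 210. ] [600.1 290.2  13.6]
top (80, 50, 37, 40) 1329.0 z210 [830.9 398.5 210. ] [831.4 398.   56.9]
scene (226, 274, 10, 19) 42.0 z210 [ 864.4 -170.1  210. ] [734.4 345.8 531.9]
scene (446, 258, 65, 65) 2479.0 z210 [968.5 346.6 210. ] [961.4 342.5  69.1]
scene (380, 175, 13, 15) 112.0 z210 [615.4 282.4 210. ] [610.5 281.9  21.1]
scene (310, 174, 12, 14) 84.0 z210 [577.7  98.3 210. ] [575.6  98.5  19.1]
scene (324, 142, 9, 11) 58.0 z210 [443.5 172.7 210. ] [446.  172.5  18. ]
```

View pics/top1z.png

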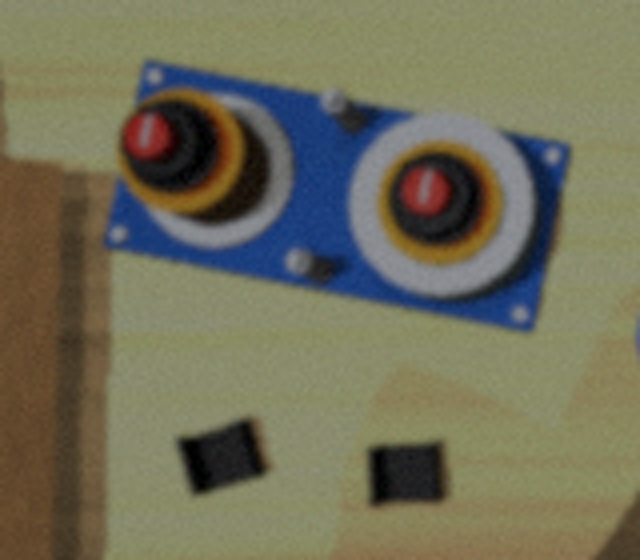

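View pics/scene1z.png

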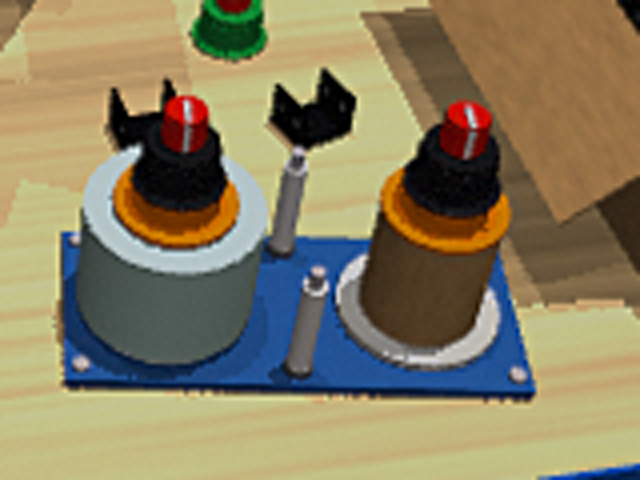

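```bash
python3 -m creep '[{"dp":[10,-35,-12],"angular":[0,0,0],"fingers":62},{"dp":[20,-70,-24],"angular":[0,0,0],"fingers":62},{"dp":[30,-105,-34],"angular":[0,0,0],"fingers":62},{"dp":[40,-140,-40],"angular":[0,0,0],"fingers":62},{"dp":[50,-175,-44],"angular":[0,0,0],"fingers":62}]'
python3 -m creep '[{"dp":[10,-35,-3],"angular":[0,0,0],"fingers":62},{"dp":[20,-70,-6],"angular":[0,0,0],"fingers":62},{"dp":[30,-105,-9],"angular":[0,0,0],"fingers":62},{"dp":[40,-140,-11],"angular":[0,0,0],"fingers":62},{"dp":[50,-175,-11],"angular":[0,0,0],"fingers":62}]'
python3 -m creep '[{"dp":[10,-35,0],"angular":[0,0,0],"fingers":62},{"dp":[20,-70,0],"angular":[0,0,0],"fingers":62},{"dp":[30,-105,0],"angular":[0,0,0],"fingers":62},{"dp":[40,-140,0],"angular":[0,0,0],"fingers":62},{"dp":[50,-176,0],"angular":[0,0,0],"fingers":62}]'
python3 -m creep '[{"dp":[0,0,0],"angular":[0,0,-0.12],"fingers":62},{"dp":[0,0,0],"angular":[0,0,-0.24],"fingers":62},{"dp":[0,0,0],"angular":[0,0,-0.36],"fingers":62},{"dp":[0,0,0],"angular":[0,0,-0.48],"fingers":62},{"dp":[0,0,0],"angular":[0,0,-0.6],"fingers":62}]'
python3 -m creep '[{"dp":[0,0,0],"angular":[0,0,-0.12],"fingers":62},{"dp":[0,0,0],"angular":[0,0,-0.24],"fingers":62},{"dp":[0,0,0],"angular":[0,0,-0.36],"fingers":62},{"dp":[0,0,0],"angular":[0,0,-0.46],"fingers":62},{"dp":[0,0,0],"angular":[0,0,-0.46],"fingers":62}]'
python3 - <<'E'
from h import *
s=r.sense(); im=optics.grab_frame('wrist'); cv2.imwrite('pics/w7.png',im); print(s['eef_pos'],s['tcp_rot'],s['qpos'])
np.save('w7.npy',np.array([s['eef_pos'],s['tcp_rot']])); c=cam('wrist',s)
hsv=cv2.cvtColor(im,cv2.COLOR_BGR2HSV)
m=cv2.inRange(hsv,(0,140,50),(8,255,255))|cv2.inRange(hsv,(170,140,50),(180,255,255))
cs,h=cv2.findContours(m,cv2.RETR_EXTERNAL,cv2.CHAIN_APPROX_NONE)
for q in cs:
    if cv2.contourArea(q)>300: print(cv2.boundingRect(q),circ(c,q,210))
E
```

```text
clock: 7.3
eef_pos: [609.9, -72.6, 286.5]
tcp_rot: [-3.141, 0.001, 0.307]
contact_force: [-0.1, -0.6, 0.1]
opening: 0.72
clock: 7.72
eef_pos: [604.4, 109.5, 297.1]
tcp_rot: [-3.141, 0.002, 0.308]
contact_force: [1.2, -0.0, 0.0]
opening: 0.726
clock: 8.13
eef_pos: [598.6, 292.1, 296.4]
tcp_rot: [3.141, 0.003, 0.308]
contact_force: [0.3, -0.2, 0.2]
opening: 0.721
clock: 8.55
eef_pos: [598.8, 290.6, 296.1]
tcp_rot: [-3.14, 0.003, 0.914]
contact_force: [-0.3, 0.8, 0.8]
opening: 0.722
clock: 8.97
eef_pos: [598.9, 290.4, 296.4]
tcp_rot: [-3.139, 0.002, 1.372]
contact_force: [-0.3, -0.0, 0.2]
opening: 0.729
[598.94926035 290.42579948 296.37756503] [-3.13928646e+00  1.74472139e-03  1.37231777e+00] [4.49234942e-01 3.68271550e-01 1.46538948e+00 1.29874687e-07
 1.31082344e+00 6.47715476e-01]
(35, 224, 30, 23) (array([401.61613867, 296.42840593,  11.485328  ]), np.float64(2.946789775425551))
(243, 177, 34, 38) (array([602.32109661, 297.06152966,  14.25548767]), np.float64(4.278187302804082))
(385, 0, 127, 64) (array([762.8321009 , 387.85512259,  34.61438285]), np.float64(12.105758228312267))
```

View pics/w7.png

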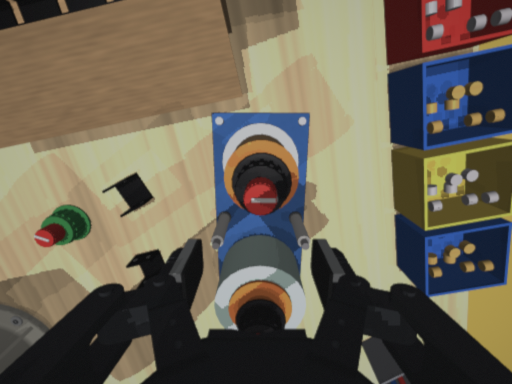

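```bash
python3 - <<'E'
from h import *
im=cv2.imread('pics/w7.png'); a=np.load('w7.npy'); s={'eef_pos':a[0],'tcp_rot':a[1]}; c=cam('wrist',s)
hsv=cv2.cvtColor(im,cv2.COLOR_BGR2HSV)
m=cv2.inRange(hsv,(0,110,40),(10,255,255))|cv2.inRange(hsv,(168,110,40),(180,255,255))
m=cv2.morphologyEx(m,cv2.MORPH_CLOSE,np.ones((5,5)))
cs,h=cv2.findContours(m,cv2.RETR_EXTERNAL,cv2.CHAIN_APPROX_NONE)
for q in cs:
    x,y,w,hh=cv2.boundingRect(q)
    if cv2.contourArea(q)<300 or not(230<x<260): continue
    p=q[:,0]; print((x,y,w,hh))
    for r0 in (194,198,202):
        q2=q[p[:,1]>=r0]; print(r0,circ(c,q2,210))
# adaptor orange under cap (top of core), outer circle
o=cv2.inRange(hsv,(8,125,60),(22,255,255)); cs,h=cv2.findContours(o,cv2.RETR_EXTERNAL,cv2.CHAIN_APPROX_NONE)
for q in cs:
    x,y,w,hh=cv2.boundingRect(q)
    if cv2.contourArea(q)>600 and 200<x<260: print('orange',(x,y,w,hh),[ (z,circ(c,q,z)) for z in (132,137,142,144)])
b=im[120:330,180:340]; cv2.imwrite('pics/w7z.png',cv2.resize(b,None,fx=3.5,fy=3.5*1/1.3,interpolation=cv2.INTER_CUBIC) if 0 else cv2.resize(b,None,fx=2.8,fy=2.8,interpolation=cv2.INTER_CUBIC))
E
```

```text
orange (229, 281, 63, 42) [(132, (array([566.41832715, 112.93465181,  41.21441114]), np.float64(10.776094076524755))), (137, (array([567.18426161, 117.03007507,  40.53394995]), np.float64(10.59498313833125))), (142, (array([567.95023341, 121.12556558,  39.85344969]), np.float64(10.413884562724913))), (144, (array([568.2566065 , 122.76369051,  39.58127891]), np.float64(10.341442271346963)))]
orange (224, 139, 74, 68) [(132, (array([603.36676477, 292.81962896,  41.37003502]), np.float64(5.49615085336084))), (137, (array([603.53201717, 293.98388335,  40.68399331]), np.float64(5.398726571951582))), (142, (array([603.69726323, 295.14804939,  39.99801485]), np.float64(5.301356090185846))), (144, (array([603.76335641, 295.61366651,  39.72364299]), np.float64(5.262418836670591)))]
```

View pics/w7z.png

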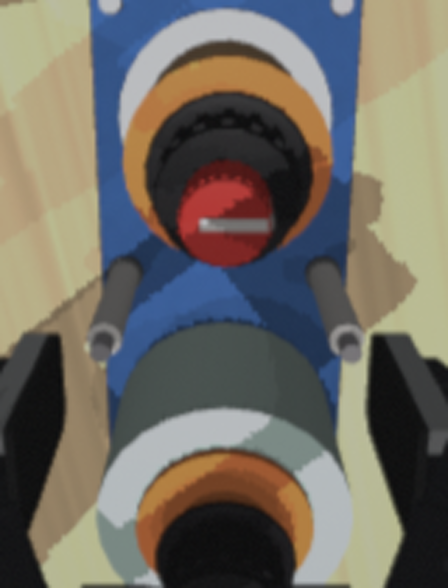

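```bash
python3 - <<'E'
from h import *
im=cv2.imread('pics/w7.png'); a=np.load('w7.npy'); s={'eef_pos':a[0],'tcp_rot':a[1]}; c=cam('wrist',s)
hsv=cv2.cvtColor(im,cv2.COLOR_BGR2HSV)
m=cv2.inRange(hsv,(0,140,50),(8,255,255))|cv2.inRange(hsv,(170,140,50),(180,255,255))
m=cv2.morphologyEx(m,cv2.MORPH_CLOSE,np.ones((5,5)))
cs,h=cv2.findContours(m,cv2.RETR_EXTERNAL,cv2.CHAIN_APPROX_NONE)
for q in cs:
    x,y,w,hh=cv2.boundingRect(q)
    if cv2.contourArea(q)<300 or not(230<x<260): continue
    p=q[:,0]
    for r0 in (194,198,202): print(r0,circ(c,q[p[:,1]>=r0],210))
print(onz(c,(261,199),210))
# flap corner triangulation (wrist vs top)
T=cam('top')
def tri(c1,u1,c2,u2):
    e1,d1=ray(c1,u1); e2,d2=ray(c2,u2); A=np.stack([d1,-d2],1); t=np.linalg.lstsq(A,e2-e1,rcond=None)[0]; p,q=e1+t[0]*d1,e2+t[1]*d2; return (p+q)/2,np.linalg.norm(p-q)
for u2 in [(115,160),(120,160)]: print(tri(c,(245,100),T,u2))
S=cam('scene'); print(tri(c,(245,100),S,(411,204)))
E
```

```text
194 (array([600.20691377, 285.86808776,  10.25309403]), np.float64(3.786664953410224))
198 (array([599.55987513, 285.53363314,   9.79673014]), np.float64(3.6208873442630267))
202 (array([600.27843522, 283.9695723 ,   8.84490162]), np.float64(3.325245401292723))
[602.23171461 291.64811506 210.        ]
(array([600.54554567, 382.76719685,  97.11216333]), np.float64(3.2484110502005574))
(array([602.54249752, 382.54847035,  58.8089919 ]), np.float64(4.556092544814188))
(array([603.60319082, 384.27774965,  97.11976774]), np.float64(5.79132251148508))
```

```bash
python3 -m creep '[{"dp":[1,2.3,30],"angular":[0,0,0],"fingers":60},{"dp":[1,2.3,50],"angular":[0,0,0],"fingers":60},{"dp":[1,2.3,50],"angular":[0,0,0],"fingers":60},{"dp":[1,2.3,50],"angular":[0,0,0],"fingers":60}]'
python3 - <<'E'
from h import *
s=r.sense(); im=optics.grab_frame('wrist'); cv2.imwrite('pics/w8.png',im); print(s['eef_pos'],s['tcp_rot'])
np.save('w8.npy',np.array([s['eef_pos'],s['tcp_rot']])); c=cam('wrist',s)
b=im[150:330,160:350]; cv2.imwrite('pics/w8z.png',cv2.resize(b,None,fx=3.2,fy=3.2,interpolation=cv2.INTER_CUBIC))
E
```

```text
clock: 9.35
eef_pos: [601.1, 290.8, 246.8]
tcp_rot: [-3.139, 0.002, 1.365]
contact_force: [-0.7, -0.4, -0.2]
opening: 0.702
[601.12156052 290.81875708 246.80735997] [-3.13880440e+00  2.09773418e-03  1.36529162e+00]
```

View pics/w8z.png

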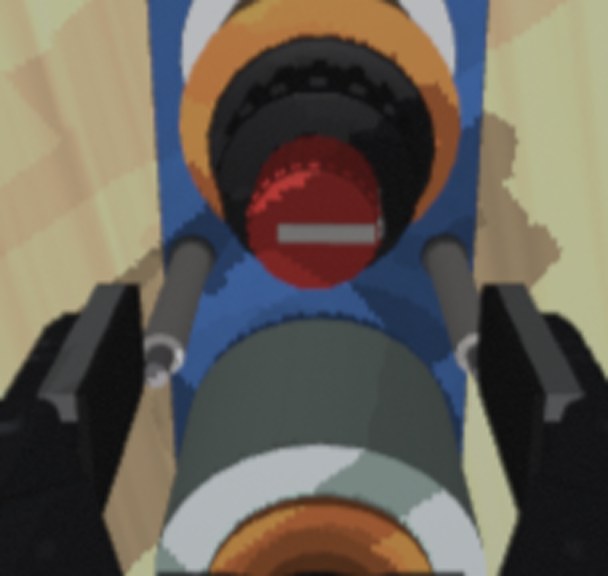

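```bash
python3 - <<'E'
from h import *
a=np.load('w8.npy'); s={'eef_pos':a[0],'tcp_rot':a[1]}; c=cam('wrist',s)
for v in (220,221.5,223): 
    w=onz(c,(258.4,v),210); print(w, R.from_euler('xyz',a[1]).as_matrix().T@(w-a[0]))
for p in [(246,225),(384,225),(315,289)]:
    print(onz(c,(160+p[0]/3.2,150+p[1]/3.2),210))
E
```

```text
[601.9333672  292.61495674 210.        ] [ 2.00127032  0.53080503 36.80190586]
[601.6958311 291.4684768 210.       ] [ 0.83044512  0.53222613 36.80435799]
[601.45743154 290.31782941 210.        ] [-0.34463601  0.53365239 36.80681903]
[586.64094523 295.54752954 210.        ]
[617.17262687 289.1958683  210.        ]
[598.66904784 276.72258236 210.        ]
```

```bash
python3 -m creep '[{"dp":[0.8,0.5,30],"angular":[0,0,0],"fingers":60},{"dp":[0.8,0.5,50],"angular":[0,0,0],"fingers":60},{"dp":[0.8,0.5,55],"angular":[0,0,0],"fingers":60},{"dp":[0.8,0.5,55],"angular":[0,0,0],"fingers":60},{"dp":[0.8,0.5,55],"angular":[0,0,0],"fingers":60}]' 40
python3 -m creep '[{"dp":[0,0,5],"angular":[0,0,0],"fingers":60},{"dp":[0,0,7],"angular":[0,0,0],"fingers":60},{"dp":[0,0,7],"angular":[0,0,0],"fingers":60}]' 40
python3 - <<'E'
from h import *
s=r.sense(); im=optics.grab_frame('wrist'); cv2.imwrite('pics/w9.png',im); print(s['eef_pos'],s['tcp_rot'],s['wrist_torque'])
E
```

```text
clock: 9.82
eef_pos: [603.4, 292.3, 194.9]
tcp_rot: [3.14, -0.001, 1.367]
contact_force: [0.3, 0.8, 0.3]
opening: 0.701
clock: 10.07
eef_pos: [602.8, 292.0, 186.7]
tcp_rot: [3.141, -0.0, 1.368]
contact_force: [-0.3, 1.0, -0.5]
opening: 0.7
[602.7955934  291.95893971 186.73646278] [ 3.14103293e+00 -4.05601439e-04  1.36767944e+00] [0.00577479 0.03595991 0.01650278]
```

View pics/w9.png

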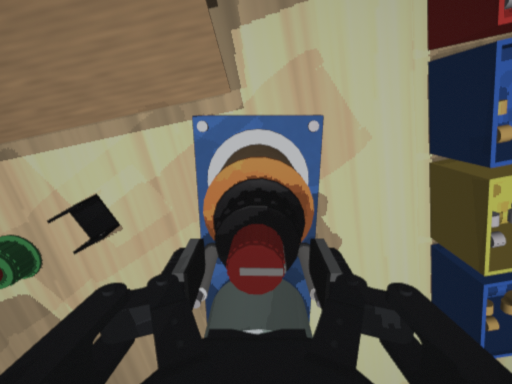

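```bash
python3 -m creep '[{"dp":[-0.7,-0.9,0],"angular":[0,0,0],"fingers":60},{"dp":[-0.7,-0.9,0],"angular":[0,0,0],"fingers":40},{"dp":[-0.7,-0.9,0],"angular":[0,0,0],"fingers":22},{"dp":[-0.7,-0.9,0],"angular":[0,0,0],"fingers":22},{"dp":[-0.7,-0.9,0],"angular":[0,0,0],"fingers":22}]' 40
python3 -m creep '[{"dp":[0,0,0],"angular":[0,0,0],"fingers":22},{"dp":[0,0,0],"angular":[0,0,0],"fingers":22},{"dp":[0,0,0],"angular":[0,0,0],"fingers":22}]' 40
python3 - <<'E'
from h import *
s=r.sense(); im=optics.grab_frame('wrist'); cv2.imwrite('pics/w10.png',im); print(s['eef_pos'],s['tcp_rot'],s['wrist_torque'],s['contact_force'],s['opening'])
E
```

```text
clock: 10.53
eef_pos: [602.0, 291.4, 186.7]
tcp_rot: [3.141, -0.0, 1.368]
contact_force: [0.7, -0.6, 2.1]
opening: 0.334
clock: 10.78
eef_pos: [601.9, 291.4, 186.6]
tcp_rot: [3.141, -0.0, 1.368]
contact_force: [0.7, -0.4, 3.5]
opening: 0.335
[601.91323818 291.38721225 186.60532616] [ 3.14094738e+00 -3.17400881e-04  1.36771435e+00] [-0.16357553 -0.25918499 -0.07395519] [ 0.67246181 -0.36527429  3.53925553] 0.3348030161130317
```

View pics/w10.png

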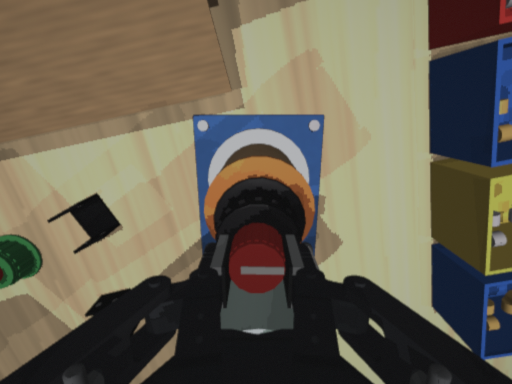

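Gripped at about 28–30 mm opening with no side force. Now I try a little counter-clockwise seen from above, which is −wz in the tool frame.

```bash
python3 -m creep '[{"dp":[0,0,0],"angular":[0,0,-0.04],"fingers":22},{"dp":[0,0,0],"angular":[0,0,-0.08],"fingers":22},{"dp":[0,0,0],"angular":[0,0,-0.08],"fingers":22}]' 40
python3 -c "
from rig import r;s=r.sense();print(s['wrist_torque'],s['tcp_rot'])"
python3 -m creep '[{"dp":[0,0,0],"angular":[0,0,-0.04],"fingers":22},{"dp":[0,0,0],"angular":[0,0,-0.04],"fingers":22}]' 40
python3 -c "
from rig import r;s=r.sense();print(s['wrist_torque'],s['tcp_rot'])"
python3 -m creep '[{"dp":[0,0,0],"angular":[0,0,-0.03],"fingers":22},{"dp":[0,0,0],"angular":[0,0,-0.03],"fingers":22}]' 40
python3 -c "
from rig import r;s=r.sense();print(s['wrist_torque'],s['tcp_rot'])"
```

```text
clock: 11.08
eef_pos: [602.2, 291.3, 186.6]
tcp_rot: [3.14, -0.0, 1.449]
contact_force: [3.0, -1.1, 3.0]
opening: 0.337
[-0.27148386 -0.60250584  0.02478156] [ 3.14034364e+00 -2.26761845e-04  1.44944943e+00]
clock: 11.25
eef_pos: [602.3, 291.2, 186.7]
tcp_rot: [3.14, -0.0, 1.488]
contact_force: [4.1, -2.5, 3.2]
opening: 0.338
[-0.45417873 -0.70375756 -0.42597956] [ 3.14024057e+00 -1.63740220e-04  1.48764408e+00]
clock: 11.42
eef_pos: [602.3, 291.0, 186.6]
tcp_rot: [3.14, 0.0, 1.517]
contact_force: [3.5, -4.1, 3.8]
opening: 0.336
[-0.70192106 -0.84594395 -0.38589838] [3.14025599e+00 2.25848400e-04 1.51671736e+00]
```

```bash
python3 - <<'E'
from h import *
im=optics.grab_frame('wrist'); a=cv2.imread('pics/w10.png')
f=lambda i:cv2.resize(i[220:310,210:310],None,fx=4,fy=4,interpolation=cv2.INTER_CUBIC)
cv2.imwrite('pics/w11.png',np.hstack([f(a),f(im)]))
E
```

```text
(no output)
```

View pics/w11.png

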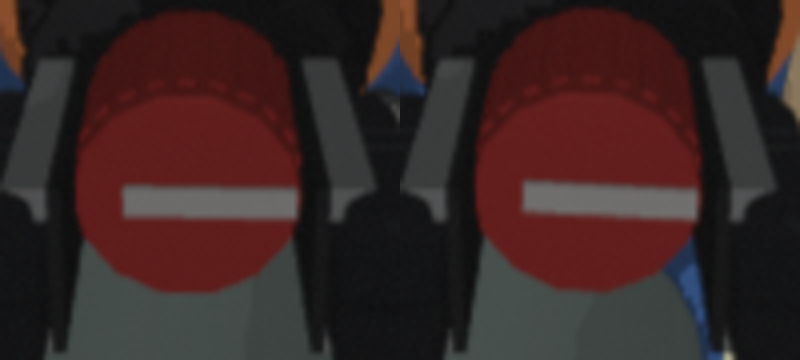

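The cap stopped after about 6° (0.4 N m, and the white line slipped in the jaws), so counter-clockwise is the tightening way. I unscrew clockwise and rise with the thread.

```bash
python3 -m creep '[{"dp":[0,0,0],"angular":[0,0,0.1],"fingers":22},{"dp":[0,0,0],"angular":[0,0,0.2],"fingers":22},{"dp":[0,0,0],"angular":[0,0,0.3],"fingers":22},{"dp":[0,0,-0.3],"angular":[0,0,0.4],"fingers":22},{"dp":[0,0,-0.7],"angular":[0,0,0.5],"fingers":22}]' 55
python3 -c "
from rig import r;s=r.sense();print(s['wrist_torque'],s['tcp_rot'])"
```

```text
clock: 11.88
eef_pos: [602.6, 291.7, 187.4]
tcp_rot: [3.14, -0.002, 1.011]
contact_force: [4.7, -1.2, 2.8]
opening: 0.329
[-0.28198554 -0.98422024  0.09112309] [ 3.13999258e+00 -1.80934370e-03  1.01127984e+00]
```

Turning freely this way (0.09 N m). I continue.

```bash
python3 -m creep '[{"dp":[0,0,-0.4],"angular":[0,0,0.1],"fingers":22},{"dp":[0,0,-0.8],"angular":[0,0,0.2],"fingers":22},{"dp":[0,0,-1.1],"angular":[0,0,0.3],"fingers":22},{"dp":[0,0,-1.5],"angular":[0,0,0.4],"fingers":22},{"dp":[0,0,-1.8],"angular":[0,0,0.5],"fingers":22}]' 55
python3 -m creep '[{"dp":[0,0,-0.3],"angular":[0,0,0.1],"fingers":22},{"dp":[0,0,-0.5],"angular":[0,0,0.2],"fingers":22},{"dp":[0,0,-0.5],"angular":[0,0,0.3],"fingers":22},{"dp":[0,0,-0.5],"angular":[0,0,0.4],"fingers":22},{"dp":[0,0,-0.5],"angular":[0,0,0.4],"fingers":22}]' 55
python3 - <<'E'
from h import *
s=r.sense();print(s['wrist_torque'],s['tcp_rot'],s['qpos'])
im=optics.grab_frame('wrist'); cv2.imwrite('pics/w12.png',im)
E
```

```text
clock: 12.3
eef_pos: [602.2, 291.4, 189.2]
tcp_rot: [3.141, -0.001, 0.511]
contact_force: [3.7, -1.9, 3.7]
opening: 0.335
clock: 12.72
eef_pos: [601.5, 291.7, 189.6]
tcp_rot: [-3.141, -0.0, 0.111]
contact_force: [0.3, 0.4, 5.4]
opening: 0.327
[-0.08803182 -0.15673314 -0.06560376] [-3.14101300e+00 -7.18362565e-05  1.11281662e-01] [4.48992379e-01 4.57880001e-01 1.57157368e+00 5.83477655e-04
 1.11187921e+00 1.90824862e+00]
```

View pics/w12.png

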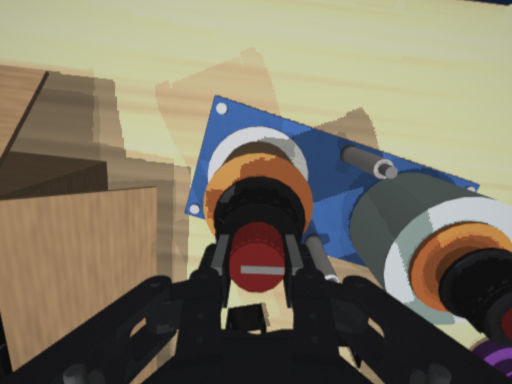

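The white line turned with the gripper, to about −1.3 rad (74°). I lift gently first.

```bash
python3 -m creep '[{"dp":[0,0,-2],"angular":[0,0,0],"fingers":22},{"dp":[0,0,-5],"angular":[0,0,0],"fingers":22},{"dp":[0,0,-8],"angular":[0,0,0],"fingers":22},{"dp":[0,0,-8],"angular":[0,0,0],"fingers":22}]' 60
```

```text
clock: 13.1
eef_pos: [601.2, 291.4, 197.3]
tcp_rot: [-3.142, 0.001, 0.118]
contact_force: [-1.0, -0.4, -3.4]
opening: 0.334
```

It is free: the wrist reads just the cap's weight of 3.4 N. Lift well clear.

```bash
python3 -m creep '[{"dp":[0,0,-15],"angular":[0,0,0],"fingers":22},{"dp":[0,0,-30],"angular":[0,0,0],"fingers":22},{"dp":[0,0,-50],"angular":[0,0,0],"fingers":22},{"dp":[0,0,-70],"angular":[0,0,0],"fingers":22},{"dp":[0,0,-85],"angular":[0,0,0],"fingers":22}]' 60
python3 -m creep '[{"dp":[0,0,0],"angular":[0,0,0],"fingers":22},{"dp":[0,0,0],"angular":[0,0,0],"fingers":22},{"dp":[0,0,0],"angular":[0,0,0],"fingers":22},{"dp":[0,0,0],"angular":[0,0,0],"fingers":22},{"dp":[0,0,0],"angular":[0,0,0],"fingers":22}]' 60
python3 - <<'E'
from h import *
s=r.sense();print(s['eef_pos'],s['contact_force'],s['opening'],abs(s['qvel']).max())
for n in ('wrist','scene','top'): cv2.imwrite(f'pics/{n}_end.png',optics.grab_frame(n))
E
```

```text
clock: 13.52
eef_pos: [601.1, 291.4, 283.6]
tcp_rot: [-3.141, 0.001, 0.118]
contact_force: [0.8, 0.4, -2.5]
opening: 0.328
clock: 13.93
eef_pos: [600.9, 291.1, 280.8]
tcp_rot: [3.141, 0.002, 0.118]
contact_force: [0.6, 0.2, -2.8]
opening: 0.328
[600.90305584 291.09259961 280.75874752] [ 0.60211077  0.20770747 -2.79402125] 0.3278694354044586 0.008501251556094037
```

View pics/wrist_end.png

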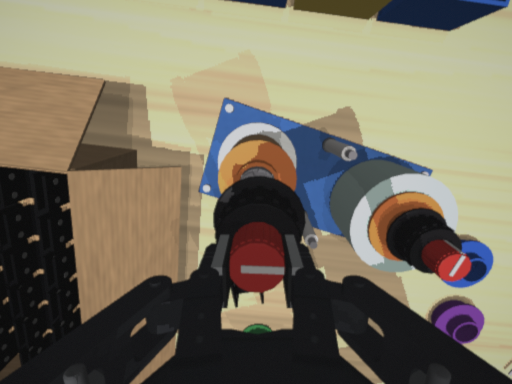

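View pics/scene_end.png

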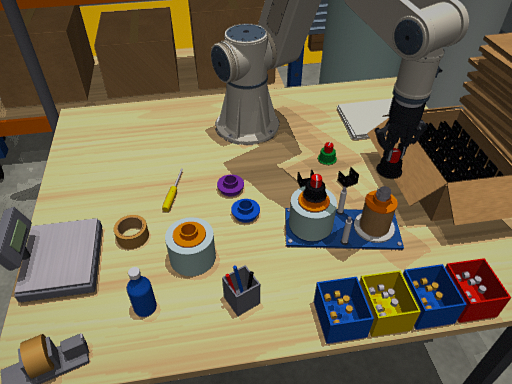

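View pics/top_end.png

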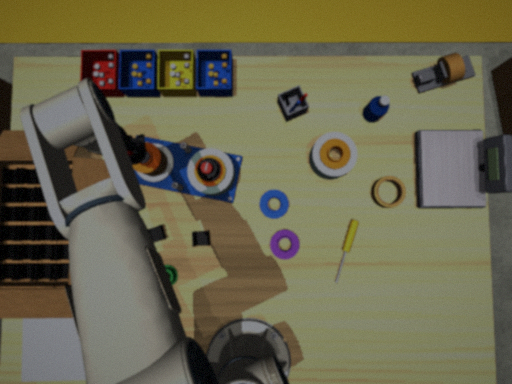

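The cap is held above the bare spindle end, the adaptor sits home in the roll, the full roll's cap is in place and the bystanders have not moved. I hand in the job.

```bash
python3 -c "
from rig import r;print(r.sign_off())"
```

```text
the job is handed in; nothing more can be done
None
```

I finished both parts and handed the job in at about 14 s of the 58 s; the hand-in gives no verdict.

- **Adaptor:** I set the orange adaptor into the new roll's core. It seated at the predicted height with a 7.5 N push, and I let go. The wrist camera then put it at (615.9, −256.3) mm, against (615.9, −256.4) mm for the roll's bore, measured just before I put it in.
- **Cap:** Counter-clockwise stopped after about 6°, so that was the tightening way. The jaws slipped 2 to 3° on the knob in the attempt. Clockwise turned freely, at about 0.1 N m. I turned the cap to about 74° from its start and it lifted straight off, with the wrist reading 3.4 N, which is the cap's own weight.
- **Last checks:** The cap was still in the gripper, its underside about 226 mm above the spindle's origin, nearly straight over the axis. The pictures showed the spindle end bare, and the full roll's cap and the bystanders I could see where they were.
- **Disagreements:** My first circle fit of the red knob was poor, up to 5 mm off, so I read its position from the disc's edges in a closer picture. The wrist and top cameras differed by 1 to 2 mm there, and the gripper closed without side force. In the last top picture the arm partly hid one bracket.

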